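# One turn of the wash pump's hand wheel

## Robot

A 6-joint arm with a two-finger parallel gripper is mounted at the origin on the work surface. World frame = base frame: x ahead of the robot, y to its left, z up, the work surface at z = 0. Lengths are in mm, angles in degrees, forces in N, time in s.
With the tool pointing down it reaches from about 300 to 850 mm from the base axis. Payload 4.2 kg.
Tool frame: the origin (TCP) lies on the centre line of the jaws, within the pads' length; the fingertips stand 11 mm ahead of it and the grasp point (between the pads) lies 8 mm behind it; z points along the fingers, y is the line along which they close (so a half turn about z gives the same grasp; the last joint's range is limited). The gripper opens to 91 mm and grips with 3 to 60 N. Pads are 32 mm wide; open, the fingers measure 118 mm over their backs; the gripper's body (76 mm by 178 mm) begins 60 mm behind the grasp point.
Start: joints at [61.937, 18.312, 89.639, -0, 72.044, -1.146], TCP at [260.311, 512.718, 224.976] pointing down, gripper open.
Joint ranges: [-177.97, 177.97], [-48.28, 115.42], [12.27, 149.76], [-77.06, 257.06], [2.81, 150.46], [-146.56, 146.56]. Speed limits (degrees/s): [147.25, 147.25, 180, 180, 180, 180].

## Interface

Orientations are given as [roll, pitch, yaw] about the fixed x, y, z axes, in that order (R = Rz(yaw) Ry(pitch) Rx(roll)).
In Python, from workcell import env, grab_frame, camera_model, models gives the robot as it stands.
- The arm moves only by the shell command python3 -m crank 'ROWS' [FORCE]. ROWS is text: rows parted by semicolons, each of 7 numbers parted by spaces: the closure, from -1 (fully open) to 1 (shut), so that 0 is half open, then the shift along the tool's x, y, z in mm, then the turn, a rotation vector about the tool's x, y, z in degrees. A call has 1 to 10 rows; each row shifts and turns the commanded pose from where the row before left it, along the tool's axes as they then stand; what a row does not reach is not made up. A row lasts 1/8 s, in which the tool goes at most 62.5 mm and 10.7 degrees, less where a joint would pass 70% of its speed; a pose out of reach is approached as far as the arm can. A call is refused whole if a number of a shift passes 62.5 or a number of a turn 10.7, either way. A call with a gripper value outside its range is refused whole. The fingers move at their own pace and stop on an object; FORCE is the grip in N (left out, the last holds). Time passes only in rows, so rows that do not move let the fingers close. It gives the time, the measured TCP pose, the force, the opening and the grip force at its end, in the units of the state.
- env.state(): the state, without advancing time (a new reading comes with each control period).
- grab_frame(name): name is "scene" or "top"; returns the picture (480x640x3 uint8, blue, green, red); there is no depth.
- camera_model(name): a dict with "K" (3x3 intrinsics, pixels), "k1" (the pictures are not rectified: a ray, as slopes to the right and down, at radius r is drawn at 1 + k1 r^2 times it, then the intrinsics apply), "R" (3x3) and "t" (3): a world point X has camera coordinates R X + t. Camera axes: x right, y down, z forward; pixel columns grow to the right and rows downward; lengths in mm; the calibration is good to about 2 mm. A picture is of the moment at which its call begins. camera_model takes no time and is no camera call.
- env.job_done(): hands the job in; it is judged then, once.
Trained networks look in the newest picture that a camera, given by its name, has taken for a name from the list of things; names that differ only in an ending like _2 or _b are one class to them, and where a whole thing is asked for, a point or a joint stands for the part that bears it (a point fixed in the world has none). Each returns a list of dicts, best first, with "p" (0 to 1); they miss things now and then, are a little off and sometimes report something else, mostly with a low value. They report only what shows in the picture. A call takes as long as a camera call.
- models.search_frame(name, camera): "point" ([x, y, z] in mm, in world coordinates, good to about 4 mm: the middle of the surface that is visible of it).
The state is a dict: "time_s": time; "qpos": joint angles; "qvel": joint speeds; "effort": joint torques, N m; "ee_pos": TCP position; "ee_rot": TCP orientation; "force": force on the tool from outside, world axes, zero at the start; "torque": the same for the moment, N m; "gripper_width": finger opening in mm; "gripper_force": force on a finger pad.
Only numpy, scipy, OpenCV 4.12 (cv2) and the standard library are available. Lean on these libraries where they do the work, as an engineer would, in place of code of your own. Each camera call takes 0.05 s, during which the arm holds its last target. There are 200 camera calls.

## Task

Flush the wash line with exactly one stroke of the hand pump: using only pushes of the fingertips or the outside of the fingers, push the upright handle of the hand wheel once round, clockwise as seen from above, through exactly one full turn, so that it stops where it started. Push it gently and do not grip the handle; then move clear. Leave the bottle, the vial and the spanner beside the pump alone.

Things in the scene. Friction and masses are not known exactly. Their poses are not given: they have to be found in the camera images.
- wheel_center (a point): point on the hand wheel's upright axis, level with the top of its rim, 125 mm above the bench. The wheel lies flat on top of the pump: black rim 140 mm across (middle of its 14 mm thick bar), three thin steel spokes, steel hub 40 mm across with its top 126 mm above the bench. Nothing but the handle stands higher.
- pump: the pump, fixed to the bench: dark blue block 165 x 165 mm with its top 90 mm above the bench, on a 190 x 190 mm foot plate; origin on the bench under the wheel's axis. A syringe moved by the wheel runs along its far side (own +x, up to 115 mm from the axis), lower than the block's top.
- handle_top (a point): middle of the top of the wheel's only handle: white upright round post, 22 mm in diameter, rigid with the wheel, 70 mm from its axis, top 170 mm above the bench, 45 mm above the rim. It may start in any direction. Pushing it along its circle takes about 4 N and the wheel stays where it is left; squeezing it, or pushing with over 30 N, is misuse.
- wheel (a joint): angle of the hand wheel in rad; grows as the wheel turns clockwise seen from above; one turn is 6.283. It starts anywhere from -2.8 to 2.8; end stops at -7 and 14.
- wash_bottle: clear bottle with a white cap, 64 mm in diameter, 130 mm tall, loose on the bench beside the pump, to be left alone; origin at the centre of its underside
- vial: small amber vial with a black cap, 26 mm in diameter, 50 mm tall, loose on the bench beside the pump, to be left alone; origin at the centre of its underside
- spanner: steel open-ended spanner, 140 mm long, lying loose on the bench on the robot's side of the pump, to be left alone; origin near its middle on its underside

How it is judged:
By the outcome, as a careful person would: the job done as asked, in the order asked, and still so for the second after the job is handed in, with the robot touching nothing.
It also fails if it takes over 64 s, if anything falls off the work surface, if the arm or the gripper's body presses on something with over 40 N, if the wrist force passes 120 N, or if a joint passes its speed limit or range.

## Working session

There is one attempt and no reset: what is moved stays moved. The work goes in short steps, Python scripts to look and compute and a shell command to move; the robot and the scene stay as the last step left them, time stands still between calls to the robot, and variables do not carry over. Pictures are saved under pics/ and viewed, at most 11 in all, crops included, and the job is handed in when it is done.

```bash
mkdir -p pics; ls
python3 - <<'E'
from workcell import env, grab_frame, camera_model, models
import cv2
for c in ("scene","top"):
    cv2.imwrite(f"pics/{c}0.png",grab_frame(c))
    for n in ("wheel_center","handle_top","pump","wash_bottle","vial","spanner"):
        print(c,n,[(d["p"],[round(v) for v in d["point"]]) for d in models.search_frame(n,c)][:2])
s=env.state();print(s)
E
```

```text
pics
scene wheel_center [(0.73, [628, 167, 91])]
scene handle_top [(0.64, [584, 156, 124])]
scene pump [(0.85, [625, 164, 89])]
scene wash_bottle [(0.62, [598, 341, 85])]
scene vial [(0.77, [567, 20, 34])]
scene spanner [(0.68, [624, 166, 92]), (0.52, [353, 165, 2])]
top wheel_center [(0.97, [572, 142, 90])]
top handle_top [(0.69, [568, 148, 124])]
top pump [(0.81, [568, 143, 90])]
top wash_bottle [(0.64, [572, 328, 90])]
top vial [(0.64, [552, 11, 47])]
top spanner [(0.62, [386, 165, 7])]
{'time_s': 0.7, 'qpos': array([ 6.19378215e+01,  1.83097710e+01,  8.96393040e+01, -8.45288402e-04,
        7.20459475e+01, -1.14552919e+00]), 'qvel': array([ 0.0352679 , -0.06136558, -0.03736813,  0.09813232, -0.07170338,
       -0.04480312]), 'effort': array([ 1.56739909e-03, -4.12218082e+01, -2.32195330e+01,  7.27626798e-02,
        3.74137040e-02,  3.06203958e-05]), 'ee_pos': array([260.2982624 , 512.70685051, 224.99522281]), 'ee_rot': array([1.79995040e+02, 9.03496437e-04, 1.53083611e+02]), 'force': array([-0.94663107,  0.42437124,  0.57973973]), 'torque': array([-0.01485068,  0.03850446, -0.01728455]), 'gripper_force': 0.0, 'gripper_width': 91.36747166455439}
```

View pics/top0.png

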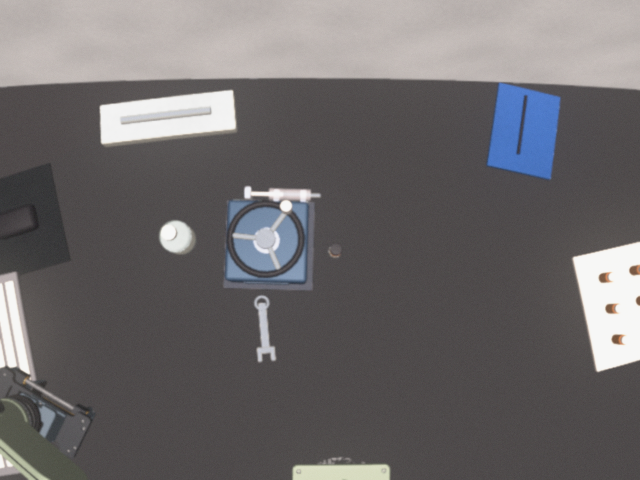

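View pics/scene0.png

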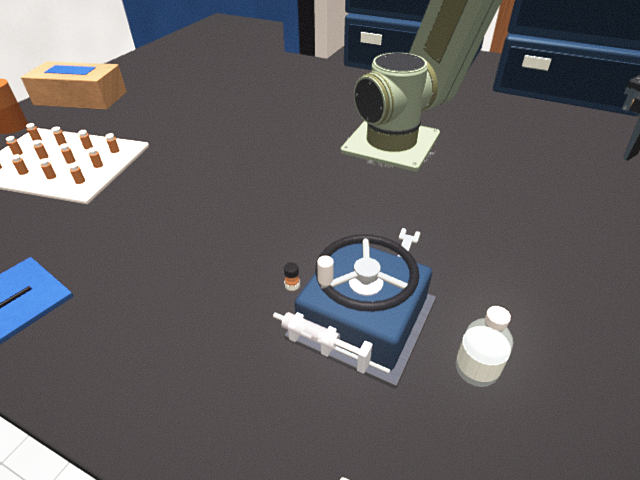

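Top view: wheel hub at about (266,239), white handle top at (286,206), bottle (177,237), vial (335,251), spanner (264,328). Scene view: hub top (367,267), handle top (325,261).

```bash
cat > h.py <<'E'
import numpy as np,cv2
from workcell import camera_model
def ray(c,uv):
    m=camera_model(c);K=np.array(m["K"]);R=np.array(m["R"]);t=np.array(m["t"])
    d=np.linalg.inv(K)@[uv[0],uv[1],1];s=d[:2].copy()
    for _ in range(20): s=d[:2]/(1+m["k1"]*(s@s))
    return -R.T@t, R.T@np.array([s[0],s[1],1])
def at(c,uv,z):
    o,d=ray(c,uv); return o+d*(z-o[2])/d[2]
def tri(u1,u2):
    A=[];b=[]
    for c,u in(("top",u1),("scene",u2)):
        o,d=ray(c,u);d=d/np.linalg.norm(d);P=np.eye(3)-np.outer(d,d);A.append(P);b.append(P@o)
    return np.linalg.lstsq(np.vstack(A),np.hstack(b),rcond=None)[0]
E
python3 - <<'E'
from h import *
np.set_printoptions(precision=1,suppress=True)
print("top cam",ray("top",(320,240))[0])
t=cv2.imread("pics/top0.png");s=cv2.imread("pics/scene0.png")
# white handle top in top, dark rim ellipse
g=t.min(axis=2)
m=np.zeros_like(g);m[198:214,278:295]=(g[198:214,278:295]>200);ys,xs=np.nonzero(m);h=(xs.mean(),ys.mean());print("handle",h,len(xs),at("top",h,170))
G=t.max(axis=2);m=(G<22).astype(np.uint8);m[:198]=0;m[280:]=0;m[:,:224]=0;m[:,308:]=0
n,l,st,ce=cv2.connectedComponentsWithStats(m)
i=1+np.argmax(st[1:,4]);print(st[i],ce[i])
c=max(cv2.findContours((l==i).astype(np.uint8),cv2.RETR_EXTERNAL,cv2.CHAIN_APPROX_NONE)[0],key=len)
(rc,ax,an)=cv2.fitEllipse(c);print("rim",rc,ax,at("top",rc,125))
for nm,u,z in(("hub",(266,239),126),("bottlecap",(168,233),130),("vial",(335,251),50),("spanner top",(262,297),5),("foot",(223,288),5),("foot",(313,290),5),("blockL",(225,200),90),("R",(308,200),90),("blR",(306,283),90),("blL",(226,282),90)):print(nm,at("top",u,z))
print("scene hub",at("scene",(367,267),126),"handle",at("scene",(325,262),170))
print("tri hub",tri((266,239),(367,267)),"handle",tri(h,(325,262)))
cv2.imwrite("pics/c.png",np.hstack([cv2.resize(t[190:300,215:325],(400,400),interpolation=2),cv2.resize(s[215:335,300:420],(400,400),interpolation=2)]))
E
```

```text
top cam [ 431.3   70.2 1265.6]
handle (np.float64(285.4), np.float64(205.23)) 100 [625.  108.9 170. ]Traceback (most recent call last):
  File "<stdin>", line 10, in <module>
    return _wrapfunc(a, 'argmax', axis=axis, out=out, **kwds)
    return bound(*args, **kwds)
ValueError: attempt to get argmax of an empty sequence
```

Run:
```python
from h import *
np.set_printoptions(precision=1,suppress=True)
t=cv2.imread("pics/top0.png");s=cv2.imread("pics/scene0.png")
print(t[239,224:236].tolist(), t[239,295:310].tolist())
for nm,u,z in(("hub",(266,239),126),("bottlecap",(168,233),130),("vial",(335,251),50),("spanner top",(262,297),5),("foot",(223,288),5),("foot",(313,290),5),("blockL",(225,200),90),("R",(308,200),90),("blR",(306,283),90),("blL",(226,282),90)):print(nm,at("top",u,z))
print("scene hub",at("scene",(367,267),126),"handle",at("scene",(325,262),170))
print("tri hub",tri((266,239),(367,267)),"handle",tri((285.4,205.2),(325,262)))
cv2.imwrite("pics/c.png",np.hstack([cv2.resize(t[190:300,215:325],(400,400),interpolation=2),cv2.resize(s[215:335,300:420],(400,400),interpolation=2)]))
```

```text
[[82, 81, 83], [88, 85, 87], [79, 73, 73], [66, 60, 61], [68, 65, 67], [80, 79, 82], [80, 78, 84], [63, 59, 63], [70, 66, 62], [111, 97, 87], [156, 133, 117], [162, 140, 121]] [[175, 148, 128], [167, 140, 121], [137, 118, 103], [92, 81, 75], [70, 64, 64], [79, 76, 81], [84, 81, 86], [74, 70, 73], [66, 62, 61], [88, 74, 68], [106, 87, 75], [109, 89, 74], [100, 84, 75], [107, 95, 93], [114, 105, 105]]
hub [566.4 147.7 126. ]
bottlecap [577.5 339.  130. ]
vial [550.7  10.3  50. ]
spanner top [456.7 163.5   5. ]
foot [475.5 246.9   5. ]
foot [471.8  55.1   5. ]
blockL [649.9 233.8  90. ]
R [649.9  66.3  90. ]
blR [482.9  70.   90. ]
blL [484.5 229.1  90. ]
scene hub [570.4 154.  126. ] handle [627.7 113.  170. ]
tri hub [566.3 150.2 120.7] handle [625.1 110.3 166.6]
```

View pics/c.png

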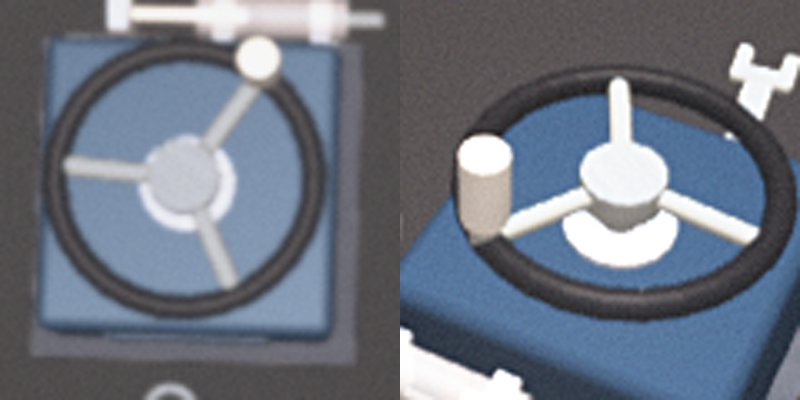

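```bash
cat >> h.py <<'E'
from scipy.spatial.transform import Rotation as Ro
from workcell import env
C=np.array([567,148.5])
def goal(phi,side,gap=0,z=151,delta=10,d=24.5):
    """block pose touching a handle at angle phi; side -1: pushes with tool -y, +1: with +y"""
    a=np.radians(phi-90+delta); f=np.radians(phi)
    p=C+70*np.array([np.cos(f),np.sin(f)])-(d+gap)*np.array([np.cos(a),np.sin(a)])
    yaw=phi-90+delta+90*side
    return np.array([*p,z]),(yaw+90)%360-90
def delta(p,yaw):
    s=env.state();R=Ro.from_euler("xyz",s["ee_rot"],degrees=True)
    T=Ro.from_euler("xyz",[180,0,yaw],degrees=True)
    np.set_printoptions(precision=2,suppress=True)
    print("t",s["time_s"],"pos",s["ee_pos"],"rot",s["ee_rot"],"q",s["qpos"],"F",s["force"],"w",s["gripper_width"])
    print("goal",p,yaw,"shift",R.inv().apply(p-s["ee_pos"]),"turn",(R.inv()*T).as_rotvec(degrees=True))
E
python3 - <<'E'
from h import *
p,y=goal(-33.8,-1,8,225); delta(p,y)
# per-row constant step
for D in(4,6):
  a,ya=goal(-34,-1);b,yb=goal(-34-D,-1)
  print(D,Ro.from_euler("xyz",[180,0,ya],degrees=True).inv().apply(b-a),yb-ya)
  a,ya=goal(-214,1);b,yb=goal(-214-D,1)
  print(D,Ro.from_euler("xyz",[180,0,ya],degrees=True).inv().apply(b-a),yb-ya)
E
```

```text
t 0.7 pos [260.3  512.71 225.  ] rot [180.     0.   153.08] q [61.94 18.31 89.64 -0.   72.05 -1.15] F [-0.95  0.42  0.58] w 91.36747166455439
goal [638.28 139.3  225.  ] 156.2 shift [-506.08 -161.85   -0.01] turn [ 0.    0.   -3.12]
4 [-0.69 -4.84 -0.  ] -4
4 [0.69 4.84 0.  ] -4
6 [-0.91 -7.27 -0.  ] -6
6 [0.91 7.27 0.  ] -6
```

```bash
python3 -m crank '1 -50 -16 0 0 0 0;1 -50 -16 0 0 0 0;1 -50 -16 0 0 0 0;1 -50 -16 0 0 0 0;1 -50 -16 0 0 0 0;1 -50 -16 0 0 0 0;1 -50 -16 0 0 0 0;1 -50 -16 0 0 0 0;1 -50 -16 0 0 0 0;1 -56 -18 0 0 0 -3.1' 40; python3 -m crank '1 0 0 0 0 0 0;1 0 0 0 0 0 0'
python3 - <<'E'
from h import *
delta(*goal(-33.8,-1,8,151))
from workcell import grab_frame
cv2.imwrite("pics/s1.png",grab_frame("scene")[120:360,180:500])
E
```

```text
time_s: 1.95
ee_pos: [639.2, 138.2, 225.1]
ee_rot: [180.0, 0.0, 156.3]
force: [1.0, 1.2, 0.6]
gripper_width: 0.7
gripper_force: 0.0
time_s: 2.2
ee_pos: [637.7, 139.3, 224.6]
ee_rot: [180.0, -0.1, 156.1]
force: [-0.9, -0.4, 0.1]
gripper_width: 0.5
gripper_force: 0.0
t 2.2 pos [637.7  139.35 224.65] rot [180.    -0.07 156.14] q [ 11.29  25.46  78.53   0.05  76.06 -54.85] F [-0.86 -0.43  0.07] w 0.45638333521041413
goal [638.28 139.3  151.  ] 156.2 shift [-0.65  0.18 73.65] turn [ 0.   -0.07 -0.06]
```

View pics/s1.png

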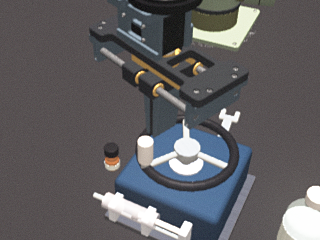

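The closed fingers hover just behind the handle (handle at about (145,150) in the crop, fingertips at about (160,135)). Next I lower them.

```bash
python3 -m crank '1 0 0 20 0 0 0;1 0 0 20 0 0 0;1 0 0 18 0 0 0;1 0 0 15 0 0 0;1 0 0 0 0 0 0'; python3 -m crank '1 -0.4 -2.4 0 0 0 2;1 -0.4 -2.4 0 0 0 2;1 -0.4 -2.4 0 0 0 2;1 -0.4 -2.4 0 0 0 2;1 -0.4 -2.4 0 0 0 2;1 -0.4 -2.4 0 0 0 2;1 0 0 0 0 0 0';python3 - <<'E'
from h import *
delta(*goal(-33.8-8,-1,0,151))
from workcell import grab_frame
cv2.imwrite("pics/s2.png",np.hstack([cv2.resize(grab_frame(c)[a:a+120,b:b+120],(400,400)) for c,a,b in(("scene",215,300),("top",185,210))]))
E
```

```text
time_s: 2.88
ee_pos: [637.0, 139.9, 151.0]
ee_rot: [-179.9, -0.1, 156.3]
force: [0.2, -0.4, 0.1]
gripper_width: 0.0
gripper_force: 0.0
time_s: 3.75
ee_pos: [633.7, 125.3, 152.3]
ee_rot: [180.0, 0.1, 144.2]
force: [2.3, 2.0, 1.1]
gripper_width: 0.3
gripper_force: 1.4
t 3.75 pos [633.73 125.28 152.33] rot [179.96   0.06 144.15] q [ 10.17  27.44  85.93  -0.01  66.56 -43.98] F [2.29 1.95 1.11] w 0.28211863827928946
goal [632.09 122.67 151.  ] 148.2 shift [-0.2  -3.08  1.33] turn [ 0.04  0.06 -4.05]
```

View pics/s2.png

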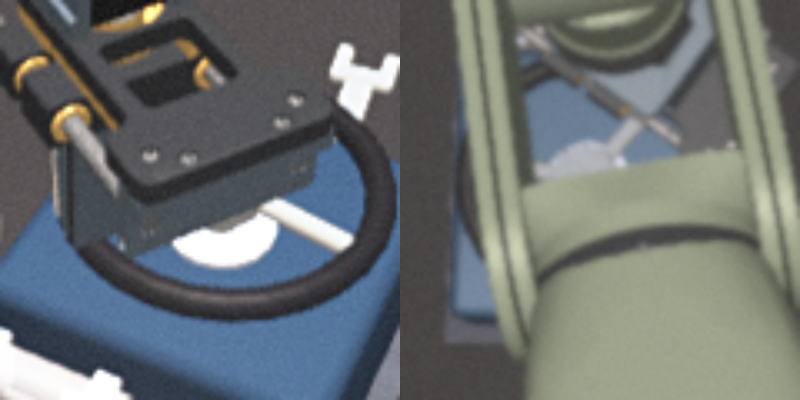

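```bash
cat >> h.py <<'E'
def est(side,r=70,d=24.5):
    """handle angle supposing contact now, and the row for a 4 deg step about C"""
    s=env.state();p=s["ee_pos"];yaw=s["ee_rot"][2];a=np.radians(yaw-90*side)
    h=p[:2]+d*np.array([np.cos(a),np.sin(a)])-C
    R=Ro.from_euler("xyz",s["ee_rot"],degrees=True)
    v=np.append(p[:2]-C,0);st=Ro.from_euler("z",-4,degrees=True).apply(v)-v
    # along the face and normal, relative to the tangent
    print("phi",np.degrees(np.arctan2(h[1],h[0])),"r",np.hypot(*h),"face-off",(yaw-90*side-np.degrees(np.arctan2(h[1],h[0]))+90+180)%360-180,"step4",R.inv().apply(st),"z",p[2],"q6",s["qpos"][5],"F",np.hypot(*s["force"][:2]),s["force"])
E
python3 -m crank '1 -1.3 -4.8 1 0 0 4;1 -1.3 -4.8 0 0 0 4;1 -1.3 -4.8 0 0 0 4;1 -1.3 -4.8 0 0 0 4;1 -1.3 -4.8 0 0 0 4;1 -1.3 -4.8 0 0 0 4;1 -1.3 -4.8 0 0 0 4;1 -1.3 -4.8 0 0 0 4;1 -1.3 -4.8 0 0 0 4;1 -1.3 -4.8 0 0 0 4'; python3 -c "
from h import *
est(-1)"
```

```text
time_s: 5.1
ee_pos: [602.9, 87.8, 150.8]
ee_rot: [180.0, -0.0, 104.0]
force: [1.0, 3.8, 0.1]
gripper_width: 0.5
gripper_force: 1.6
phi -79.72248029353942 r 67.76350446554697 face-off 3.7659346344657934 step4 [-1.23385249e+00 -4.76557450e+00 -2.71642905e-03] z 150.81101801965315 q6 -6.890576814417544 F 3.9770926380281617 [1.00840382 3.84712719 0.14906123]
```

```bash
python3 -m crank '1 -1.2 -4.8 0 0 0 4;1 -1.2 -4.8 0 0 0 4;1 -1.2 -4.8 0 0 0 4;1 -1.2 -4.8 0 0 0 4;1 -1.2 -4.8 0 0 0 4;1 -1.2 -4.8 0 0 0 4;1 -1.2 -4.8 0 0 0 4;1 -1.2 -4.8 0 0 0 4;1 -1.2 -4.8 0 0 0 4;1 -1.2 -4.8 0 0 0 4'; python3 -c "
from h import *
est(-1)
from workcell import grab_frame
cv2.imwrite('pics/s3.png',np.hstack([cv2.resize(grab_frame(c)[a:a+120,b:b+120],(400,400)) for c,a,b in(('scene',215,300),('top',185,210))]))"
```

```text
time_s: 6.35
ee_pos: [555.7, 78.4, 151.0]
ee_rot: [179.9, -0.0, 64.1]
force: [3.6, 0.3, 0.0]
gripper_width: 0.5
gripper_force: 1.5
phi -119.34304929788847 r 68.08508746678223 face-off 3.4004372371757654 step4 [-1.26176933 -4.79085097 -0.00771631] z 150.97451746813576 q6 32.85483658325352 F 3.635013723715587 [3.62241311 0.3024038  0.04088204]
```

View pics/s3.png

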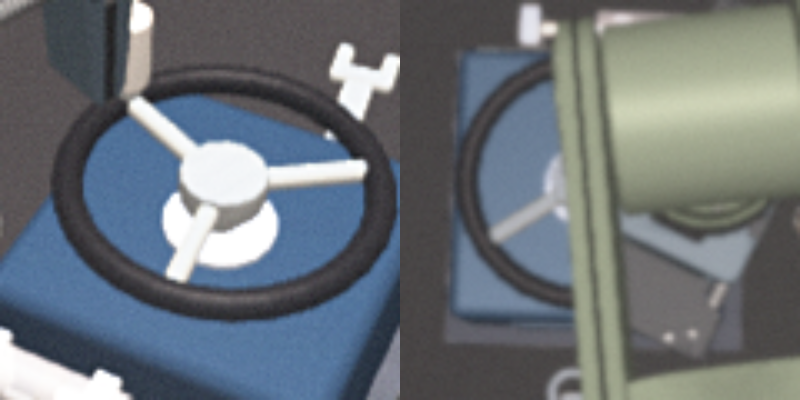

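The wheel is turning clockwise, with the closed finger's back against the handle (crop (130,50)). I'll carry on.

```bash
python3 -m crank '1 -1.3 -4.8 0 0 0 4;1 -1.3 -4.8 0 0 0 4;1 -1.3 -4.8 0 0 0 4;1 -1.3 -4.8 0 0 0 4;1 -1.3 -4.8 0 0 0 4;1 -1.3 -4.8 0 0 0 4;1 -1.3 -4.8 0 0 0 4;1 -1.3 -4.8 0 0 0 4;1 -1.3 -4.8 0 0 0 4;1 -1.3 -4.8 0 0 0 4'; python3 -c "
from h import *
est(-1)"
python3 -m crank '1 -1.3 -4.8 0 0 0 4;1 -1.3 -4.8 0 0 0 4;1 -1.3 -4.8 0 0 0 4;1 -1.3 -4.8 0 0 0 4;1 -1.3 -4.8 0 0 0 4;1 -1.3 -4.8 0 0 0 4;1 -1.3 -4.8 0 0 0 4;1 -1.3 -4.8 0 0 0 4;1 -1.3 -4.8 0 0 0 4;1 -1.3 -4.8 0 0 0 4'; python3 -c "
from h import *
est(-1)"
```

```text
time_s: 7.7
ee_pos: [512.7, 101.2, 151.0]
ee_rot: [179.9, 0.0, 24.2]
force: [2.4, -2.1, 1.1]
gripper_width: 0.4
gripper_force: 1.5
phi -158.84624157244534 r 69.0247985480092 face-off 3.002416151442958 step4 [-1.2889268  -4.85918256 -0.00912878] z 150.9654814616458 q6 75.89359752124919 F 3.1738186660047205 [ 2.40805871 -2.06745694  1.13208843]
time_s: 8.95
ee_pos: [492.8, 146.0, 150.6]
ee_rot: [179.7, 0.2, -15.8]
force: [-1.6, -3.0, 2.8]
gripper_width: 0.2
gripper_force: 1.9
phi 162.64120050892404 r 70.7866373436746 face-off 1.52072041030965 step4 [-1.40561028 -4.99116162 -0.01805976] z 150.60363323564093 q6 121.2113853538509 F 3.4124260649167164 [-1.63601668 -2.99467879  2.83683105]
```

```bash
python3 -m crank '1 0 6 0 0 0 0;1 0 0 -25 0 0 0;1 0 0 -25 0 0 0;1 0 0 0 0 0 -10;1 0 0 0 0 0 -10;1 0 0 0 0 0 -10;1 0 0 0 0 0 -10;1 0 0 0 0 0 -10;1 0 0 0 0 0 -10;1 0 0 0 0 0 -10'
python3 -m crank '1 0 0 0 0 0 -10;1 0 0 0 0 0 -10;1 0 0 0 0 0 -10;1 0 0 0 0 0 -10;1 0 0 0 0 0 -10;1 0 0 0 0 0 -10;1 0 0 0 0 0 -10;1 0 0 0 0 0 -10;1 0 0 0 0 0 -10;1 0 0 0 0 0 -10'
python3 -m crank '1 0 0 0 0 0 -10;1 0 0 0 0 0 0'
python3 - <<'E'
from h import *
from workcell import grab_frame
delta(*goal(162.6,1,6,151,2))
s=grab_frame("scene");cv2.imwrite('pics/s4.png',s[190:340,280:480].repeat(3,0).repeat(3,1))
E
```

```text
time_s: 10.2
ee_pos: [492.4, 141.0, 200.5]
ee_rot: [-179.9, 0.1, 54.6]
force: [0.3, -0.0, -0.8]
gripper_width: 0.2
gripper_force: 0.0
time_s: 11.45
ee_pos: [492.4, 141.1, 200.5]
ee_rot: [-179.9, -0.1, 154.6]
force: [-0.2, 0.7, 0.1]
gripper_width: 0.5
gripper_force: 0.0
time_s: 11.7
ee_pos: [492.5, 141.2, 200.6]
ee_rot: [-180.0, -0.1, 164.1]
force: [0.2, 0.5, -0.4]
gripper_width: 0.1
gripper_force: 0.0
t 11.7 pos [492.55 141.21 200.61] rot [-179.95   -0.06  164.13] q [ 14.71  13.74  99.83  -0.01  66.5  -59.41] F [ 0.17  0.46 -0.42] w 0.08295145220254879
goal [492.1  140.03 151.  ] 164.6 shift [ 0.05 -1.21 49.61] turn [-0.04 -0.06 -0.47]
```

View pics/s4.png

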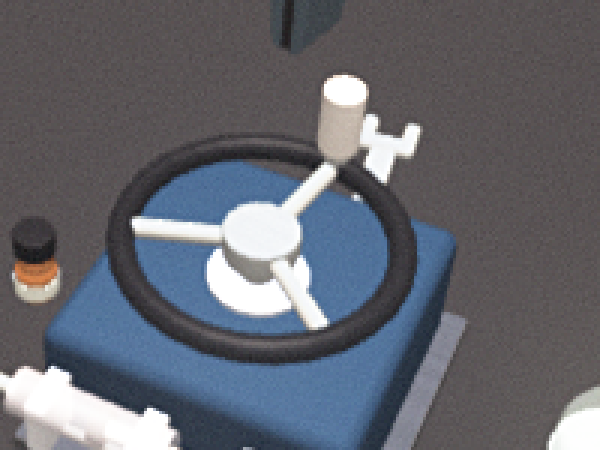

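Handle now stands free near the robot side, at crop (344,91); the spanner and vial are undisturbed.

```bash
python3 -c "
from h import *
h=at('scene',(394.7,220.3),170);print(h,np.degrees(np.arctan2(*(h[:2]-C)[::-1])), np.hypot(*(h[:2]-C)))"
python3 -m crank '1 0 -1 20 0 0 0;1 0 0 15 0 0 0;1 0 0 14 0 0 0;1 0 0 0 0 0 0;1 0.6 2.5 0 0 0 2;1 0.6 2.5 0 0 0 2;1 0.6 2.5 0 0 0 2;1 0.6 2.5 0 0 0 2;1 1.3 5 0 0 0 4;1 1.3 5 0 0 0 4'; python3 -c "
from h import *
est(1)"
```

```text
[502.68602371 168.46818798 170.        ] 162.7514889570986 67.34252800048971
time_s: 13.0
ee_pos: [494.0, 160.5, 152.2]
ee_rot: [-179.8, -0.1, 148.0]
force: [-5.9, -3.1, 1.5]
gripper_width: 0.2
gripper_force: 2.2
phi 151.34828662885133 r 68.35605361689394 face-off -3.3014740607531508 step4 [ 1.81739713  4.82961929 -0.01247558] z 152.19932835844733 q6 -41.280473313293 F 6.618711542051629 [-5.85274834 -3.09074091  1.51578368]
```

```bash
python3 -m crank '1 1.8 4.8 0.5 0 0 3.7;1 1.8 4.8 0.5 0 0 3.7;1 1.8 4.8 0 0 0 3.7;1 1.8 4.8 0 0 0 3.7;1 1.8 4.8 0 0 0 3.7;1 1.7 4.8 0 0 0 3.7;1 1.7 4.8 0 0 0 3.7;1 1.7 4.8 0 0 0 3.7;1 1.7 4.8 0 0 0 3.7;1 1.7 4.8 0 0 0 3.7'; python3 -c "
from h import *
est(1)"
```

```text
time_s: 14.25
ee_pos: [517.9, 205.7, 151.2]
ee_rot: [-179.8, -0.1, 111.0]
force: [-4.8, 0.5, 1.3]
gripper_width: 0.7
gripper_force: 2.1
phi 111.66344514873542 r 70.97761018166344 face-off -0.620997734922696 step4 [ 1.58980567  5.0123916  -0.01440069] z 151.22155765951882 q6 -0.6652259745890674 F 4.778082065164761 [-4.75655511  0.45304715  1.2791166 ]
```

```bash
python3 -m crank '1 1.6 4.9 0 0 0 3.7;1 1.6 4.9 0 0 0 3.7;1 1.6 4.9 0 0 0 3.7;1 1.6 4.9 0 0 0 3.7;1 1.5 4.9 0 0 0 3.7;1 1.5 4.9 0 0 0 3.7;1 1.5 4.9 0 0 0 3.7;1 1.4 4.9 0 0 0 3.7;1 1.4 4.9 0 0 0 3.7;1 1.4 4.9 0 0 0 3.7'; python3 -c "
from h import *
est(1)"
python3 -m crank '1 1.3 4.9 0 0 0 3.7;1 1.3 4.9 0 0 0 3.7;1 1.3 4.9 0 0 0 3.7;1 1.3 4.9 0 0 0 3.7;1 1.2 4.9 0 0 0 3.7;1 1.2 4.9 0 0 0 3.7;1 1.1 4.9 0 0 0 3.7;1 1.1 4.9 0 0 0 3.7;1 1 4.9 0 0 0 3.7;1 1 4.9 0 0 0 3.7'; python3 -c "
from h import *
est(1)"
```

```text
time_s: 15.5
ee_pos: [565.4, 225.3, 151.3]
ee_rot: [-179.9, -0.1, 74.0]
force: [-2.4, 4.0, 0.4]
gripper_width: 0.6
gripper_force: 1.9
phi 72.6042416361915 r 73.37745425003389 face-off 1.4371985322577245 step4 [ 1.40196466  5.17212847 -0.01111283] z 151.27313980112012 q6 36.433159074700285 F 4.6998778350476105 [-2.40940104  4.03529903  0.35168008]
time_s: 16.75
ee_pos: [613.1, 209.6, 151.3]
ee_rot: [-179.9, -0.1, 37.0]
force: [-0.7, 4.2, -0.4]
gripper_width: 0.5
gripper_force: 1.8
phi 34.3186793941297 r 73.68985042673047 face-off 2.728512272416822 step4 [ 1.28503092  5.18564475 -0.00924179] z 151.34819634398679 q6 70.65537517561684 F 4.299925263465897 [-0.7090443   4.24106277 -0.38047008]
```

```bash
python3 -m crank '1 0.9 5 0 0 0 3.7;1 0.9 5 0 0 0 3.7;1 0.9 5 0 0 0 3.7;1 0.9 5 0 0 0 3.7;1 0.8 5 0 0 0 3.7;1 0.8 5 0 0 0 3.7;1 0.8 5 0 0 0 3.7;1 0.7 5 0 0 0 3.7;1 0.7 5 0 0 0 3.7;1 0.6 5 0 0 0 3.7'
python3 - <<'E'
from h import *
est(1)
from workcell import grab_frame
s=grab_frame("scene");cv2.imwrite('pics/s5.png',s[190:340,280:480].repeat(3,0).repeat(3,1))
E
```

```text
time_s: 18.0
ee_pos: [638.7, 166.2, 151.6]
ee_rot: [-179.8, -0.2, 0.0]
force: [2.3, 4.2, -2.1]
gripper_width: 0.2
gripper_force: 1.7
phi -5.381773717101383 r 71.99237198247802 face-off 5.430045271960807 step4 [ 1.05921905  5.04247075 -0.01170286] z 151.57236228274897 q6 103.43034354626546 F 4.7939370204911995 [ 2.31613896  4.19730062 -2.07395902]
```

View pics/s5.png

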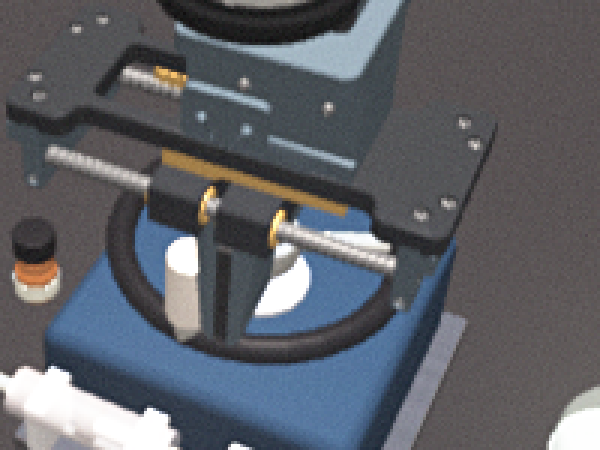

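```bash
python3 -m crank '1 0.8 5 0 0 0 3.7;1 0.8 5 0 0 0 3.7;1 0.8 5 0 0 0 3.7;1 0.8 5 0 0 0 3.7;1 0.7 5 0 0 0 3.7;1 0.4 2.5 0 0 0 1.8;1 0.2 1.2 0 0 0 1;1 0 0 0 0 0 0'; python3 -c "
from h import *
est(1)"
```

```text
time_s: 19.05
ee_pos: [637.6, 136.3, 151.3]
ee_rot: [-180.0, -0.0, -21.1]
force: [-1.1, 2.9, 1.6]
gripper_width: 0.2
gripper_force: 1.6
phi -29.54972362122583 r 71.04801151249337 face-off 8.456705933595686 step4 [ 8.08997815e-01  4.93640040e+00 -3.57303080e-03] z 151.34219216827773 q6 122.12085034059231 F 3.1066454538539228 [-1.07775982  2.9137055   1.56855014]
```

```bash
python3 -m crank '1 0 -8 0 0 0 0;1 0 0 -25 0 0 0;1 0 0 -25 0 0 0;1 0 0 -24 0 0 0;1 0 0 0 0 0 0'
cat >> h.py <<'E'
def cmp(out):
    from workcell import grab_frame
    a=cv2.imread("pics/scene0.png");b=grab_frame("scene")
    cv2.imwrite(out+"_full.png",b)
    tpl=a[255:285,316:336]
    r=cv2.matchTemplate(b[225:325,290:450],tpl,cv2.TM_SQDIFF_NORMED);_,_,l,_=cv2.minMaxLoc(r)
    print("handle shift px",l[0]+290-316,l[1]+225-255,r.min())
    c=[cv2.resize(i[225:325,290:390],(400,400),interpolation=2) for i in(a,b)]
    cv2.imwrite(out+".png",np.hstack(c))
E
python3 - <<'E'
from h import *
cmp("pics/s6")
for f in(-33.8,-29.8):
    m=camera_model("scene");p=np.append(C+70*np.array([np.cos(np.radians(f)),np.sin(np.radians(f))]),170)
    c=np.array(m["R"])@p+m["t"];s=c[:2]/c[2];s=s*(1+m["k1"]*(s@s));print(f,np.array(m["K"])@[*s,1])
E
```

```text
time_s: 19.68
ee_pos: [641.7, 143.3, 226.7]
ee_rot: [-179.9, -0.2, -21.1]
force: [-0.5, 0.7, 0.9]
gripper_width: 0.5
gripper_force: 0.0
handle shift px 2 2 0.010444245
-33.8 [323.51940269 260.04814886   1.        ]
-29.8 [325.44426028 262.18991392   1.        ]
```

View pics/s6.png

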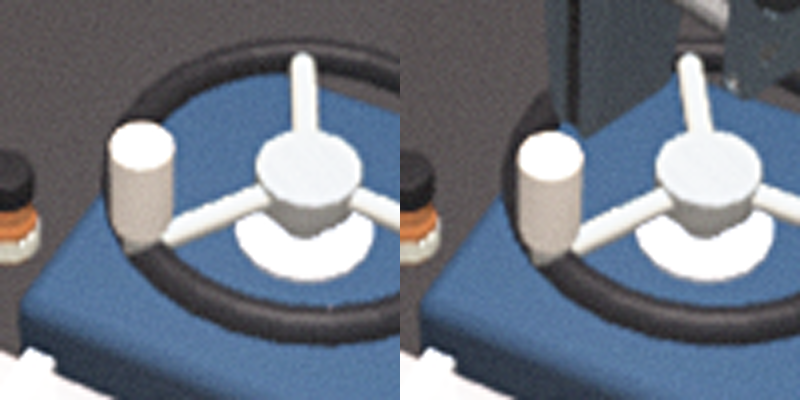

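The handle is about 4.3° short: its top sits about 2.1 px right and 2.3 px lower than in the first picture. I'll do one last gentle push.

```bash
python3 -m crank '1 0 0 25 0 0 0;1 0 0 25 0 0 0;1 0 0 25 0 0 0;1 0 4 0 0 0 0;1 0.2 4.2 0 0 0 1;1 0.2 1.3 0 0 0 1;1 0.2 1.3 0 0 0 1;1 0.2 1.3 0 0 0 1;1 0.1 1.1 0 0 0 0.7;1 0 0 0 0 0 0'; python3 -c "
from h import *
est(1)"
```

```text
time_s: 20.98
ee_pos: [636.7, 130.9, 150.6]
ee_rot: [-180.0, -0.1, -25.8]
force: [0.2, 3.2, 2.1]
gripper_width: 0.5
gripper_force: 1.5
phi -33.92175327823988 r 71.08548171659064 face-off 8.09965084662241 step4 [ 8.38946746e-01  4.94448981e+00 -2.99425805e-03] z 150.6195917955641 q6 126.42331711923946 F 3.1818229592312437 [0.22623777 3.17376965 2.08926311]
```

```bash
python3 -m crank '1 0 -8 0 0 0 0;1 0 0 -25 0 0 0;1 0 0 -25 0 0 0;1 0 0 -25 0 0 0;1 -41 -8 0 0 0 0;1 -41 -8 0 0 0 0;1 -41 -8 0 0 0 0;1 -41 -8 0 0 0 0;1 -41 -8 0 0 0 0;1 -41 -8 0 0 0 0'; python3 -m crank '1 -30 -30 0 0 0 0;1 -30 -30 0 0 0 0;1 -30 -30 0 0 0 0;1 0 0 0 0 0 0;1 0 0 0 0 0 0'
python3 - <<'E'
from h import *
cmp("pics/s7")
from workcell import grab_frame
cv2.imwrite("pics/t7.png",grab_frame("top"))
g=cv2.imread("pics/t7.png").min(axis=2)[198:214,278:295];ys,xs=np.nonzero(g>200)
if len(xs):print("top handle px",xs.mean()+278,ys.mean()+198,"was 285.4 205.2")
E
```

```text
time_s: 22.22
ee_pos: [440.5, 284.6, 224.6]
ee_rot: [-179.9, 0.3, -25.3]
force: [0.1, -0.5, 0.1]
gripper_width: 0.3
gripper_force: 0.0
time_s: 22.85
ee_pos: [423.5, 362.4, 224.6]
ee_rot: [-177.5, 3.5, -21.1]
force: [-1.2, 1.2, 0.2]
gripper_width: 0.8
gripper_force: 0.0
handle shift px 0 0 0.0015287204
top handle px 285.4222222222222 205.35555555555555 was 285.4 205.2
```

View pics/s7.png

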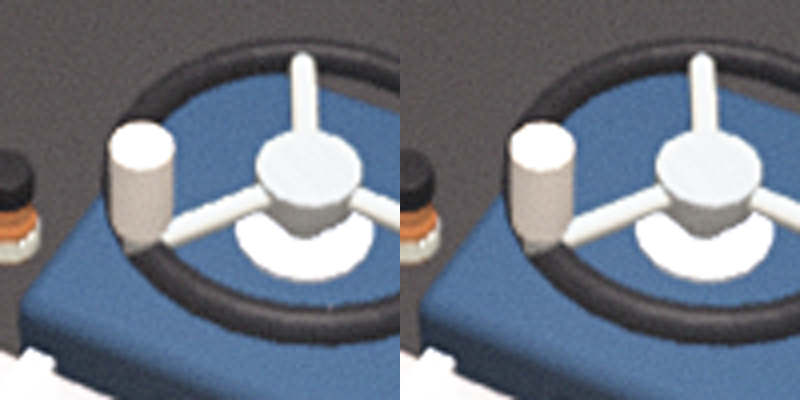

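View pics/s7_full.png

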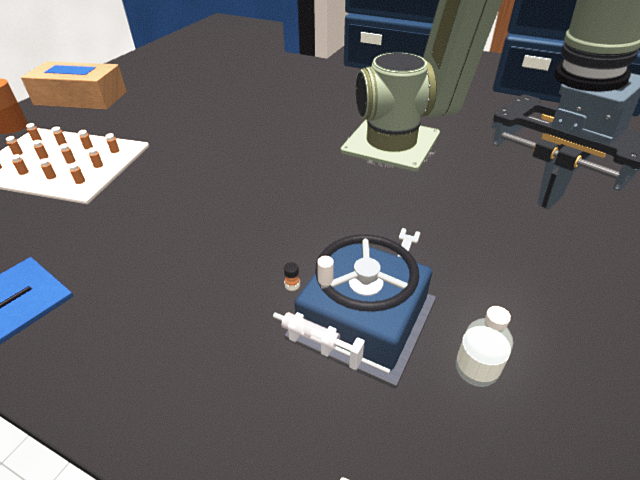

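The handle is back on its starting pixels in both views (scene (325,261), top (285,205)). The vial, bottle and spanner haven't moved, and the arm is clear.

```bash
python3 -c "
from workcell import env
print(env.job_done())"
```

```text
the job is handed in; nothing more can be done
None
```

I pushed the hand wheel one full turn clockwise with the closed fingers. The handle stopped where it started in both camera views, the bottle, vial and spanner were not moved, the arm is clear, and the job was handed in at about 23 s.

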